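# Clear the jammed condiment pot from the feed chute

### The job

A condiment pot with too wide a foot has run down the sloping feed chute and stuck behind the sprung nib at the low end, where the keeper lips stop it from being lifted. Slide it back up the chute until it is clear of the lips, without running it into the pot waiting behind the gate pegs, then lift it out and set it down gently, upright, in the free half of the shallow steel tray. Leave everything else on the counter where it is.

Things in the scene. Friction and masses are not known exactly. Their poses are not given: they have to be found in the camera images.
- pot: The jammed condiment pot, loose, 0.18 to 0.35 kg, 70 mm tall: round steel foot 72 mm across, 8 mm thick; white ceramic belly 50 mm across from 8 to 32 mm up; white ceramic neck 36 mm across from 32 to 58 mm; steel cap, 37 mm across from 58 to 64 mm, then tapering. Origin: centre of the foot's underside; z is its upright axis. At the start it stands square to the chute's sloping floor, so leans 8 degrees.
- chute: Fixed open aluminium channel, 400 mm long, sloping at 8 degrees. Level frame: origin on the counter under the channel, x horizontally uphill along it, y across, z up. Floor height z = 64.5 mm at x = 0, rising 140.5 mm per metre of x; low end x = -139 mm, high end x = +257 mm. Side walls 76 mm apart inside, 84 mm outside, 15 mm high above the floor.
- chute_jam (a point): Point on the floor's centre line at the low end where the jammed pot's foot centre is at the start (chute x = -71 mm). Downhill the foot rests against a 62 mm wide throat of cheeks 10 mm high, which it cannot pass. Same axes as chute.
- chute_lips (a point): Point on the floor's centre line where the steel keeper lips end (chute x = +10 mm). From here down to the low end, lips turn in from both walls, 10 to 15 mm above the floor, leaving a 56 mm slot: the pot's foot slides beneath them but cannot be lifted. Uphill of here is the open window. Same axes as chute.
- chute_free (a point): Point on the floor's centre line in the open window (chute x = +74 mm), 147 mm up the slope from chute_jam: a pot with its foot centre here is 29 mm clear of the lips and 49 mm short of the two gate pegs (22 mm tall). Friction holds a freed pot where it is left on the slope. Same axes as chute.
- chute_nib (a point): Tip of the sprung steel nib (8 mm proud of the +y wall, under the lip, 25 mm uphill of the jammed pot's centre), at foot height. It yields sideways: pushing the pot past it takes about 4 to 8 N along the chute over the first 35 mm, then 1 to 3 N. Its black housing, no higher than the wall, shows outside it out to y = 79 mm.
- waiting_pot: A pot of the same body and height but with a smaller foot (60 mm across), standing in the chute just uphill of the gate pegs, about 123 mm up the slope from chute_free. Loose, stays put. Origin: centre of the underside of its foot.
- tray: The fixed shallow steel tray, 220 mm (its x) by 150 mm (its y), rim 18 mm high, walls and floor 4 mm thick. Origin: centre of its underside on the counter. A tumbler stands in its -x half; its +x half is free.
- tray_free (a point): Centre of the free half of the tray, on the tray's inner floor, 4 mm above the counter and 52 mm along the tray's x from its origin.
- tumbler: Clear plastic tumbler, 60 mm across the rim, 75 mm tall, loose, standing in the other half of the tray. Origin: centre of its underside.
- tag_bin: Clear plastic bin 100 x 80 x 60 mm with wooden pegs, loose, on the far side of the chute. Origin: centre of its underside.
- squeeze_bottle: White bottle 60 mm across, 170 mm tall, loose, far left. Origin: centre of its underside.
- oil_can: Steel oil can about 90 mm across, 120 mm tall with spout and handle, loose, near right. Origin: centre of its underside.
- bowl: Clear bowl 120 mm across, 50 mm high, loose, far right, beyond the chute's low end. Origin: centre of its underside.
- clothes_peg: Wooden clothes peg, 90 x 12 x 15 mm, loose, lying between the robot and the chute. Origin: centre of its underside.
- spoon: Steel spoon 180 mm long, loose, lying on the far side of the chute. Origin: centre of its underside.
There are look-alikes about, which are no part of the job. Leave any blue look-alike of the pot alone.

How it is judged:
On the way, in this order (a step that is already met when the one before it is completed fails the run):
1. the pot has been slid back up the chute until its foot is clear of the keeper lips, still standing in the chute (x of pot in the frame of chute between 0.046 and 0.135 m and z of pot in the frame of chute_free below 0.015 m and horizontal distance between pot and chute_free below 0.06 m), for 0.2 s.
2. the pot has been lifted out, clear above the chute (z of pot in the frame of chute_free above 0.03 m), for 0.1 s.
At the end, for the whole second after the job is handed in: The pot stands upright (within 3.5 degrees) and at rest flat on the tray's floor, its foot's centre in the free (+x) half, let go of; the waiting pot is within 8 mm and the tumbler within 20 mm of where they started, the other things on the counter within 30 mm (x of pot in the frame of tray between 0 and 0.106 m and y of pot in the frame of tray between -0.071 and 0.071 m and z of pot in the frame of tray below 0.008 m and angle between pot's own z axis and vertical below 0.06 rad and linear speed of pot below 0.02 m/s and distance of waiting_pot from where it was at the start of the episode below 0.008 m and distance of tumbler from where it was at the start of the episode below 0.02 m and distance of each of tag_bin, squeeze_bottle, oil_can, bowl, clothes_peg, spoon from where it was at the start of the episode below 0.03 m); the robot touches nothing.
It fails at once if the pot tips over (over 35 degrees) (angle between pot's own z axis and vertical above 0.61 rad).
It fails at once if the waiting pot is shifted by more than 8 mm (distance of waiting_pot from where it was at the start of the episode above 0.008 m).
It fails at once if the pot is dropped or banged down on the tray (over 60 N) (contact force between pot and tray above 60 N).
It fails at once if something else on the counter is shifted (tumbler over 20 mm, the rest over 30 mm) (distance of tumbler from where it was at the start of the episode above 0.02 m or distance of any of tag_bin, squeeze_bottle, oil_can, bowl, clothes_peg, spoon from where it was at the start of the episode above 0.03 m).
It also fails if it takes over 64 s, if anything falls off the work surface, if the arm or the gripper's body presses on something with over 40 N, if the wrist force passes 120 N, or if a joint passes its speed limit or range.

### The arm

A 7-joint arm with a two-finger parallel gripper is mounted at the origin on the work surface. World frame = base frame: x ahead of the robot, y to its left, z up, the work surface at z = 0. Lengths are in m, angles in rad, forces in N, time in s.
With the tool pointing down it reaches from about 0.425 to 0.95 m from the base axis. Payload 4.7 kg.
Tool frame: the origin (TCP) lies midway between the tips of the shut fingers; the grasp point (between the pads) lies 19 mm behind it; z points along the fingers, x is the direction in which the jaws open and shut, and the axes are right-handed (so a half turn about z gives the same grasp; the last joint's range is limited). The gripper opens to 87 mm and grips with 3 to 60 N. Pads are 19 mm wide; open, the fingers measure 117 mm over their backs; the gripper's body (75 mm by 190 mm) begins 51 mm behind the grasp point.
Start: joints at [1.096, 0.469, -0.049, 1.532, 0.024, 1.141, -0.082], TCP at [0.291, -0.609, 0.223] pointing down, gripper open.
Joint ranges: [-2.59, 2.59], [-0.33, 1.99], [-1.39, 1.29], [0.1, 2.45], [-1.04, 4.18], [0.21, 1.99], [-2.66, 2.66]. Speed limits (rad/s): [2.57, 2.57, 3.14, 3.14, 3.14, 3.14, 3.14].

### API

Orientations are given as a unit quaternion [x, y, z, w].
In Python, from workcell import sense, vision, arm gives the robot as it stands. The module is installed in compiled form; this text tells all that it offers.
- The arm moves only by the shell command python3 -m jog 'ROWS' [FORCE]. ROWS is JSON, a list of rows, each an object with "delta_pos": the shift along the tool's x, y, z scaled (see below), a list of three; "rotation": the turn, a rotation vector about the tool's x, y, z scaled (see below), a list of three; "claw": the opening, from -1 (shut) to 1 (fully open), so that 0 is half open. A call has 1 to 12 rows; each row is the pose to reach, as a shift and turn from the pose commanded when the call began, along the tool's axes at that moment; what a row does not reach only later rows make up. The controller multiplies each number of a shift by 10 cm and each number of a turn by 1.5 rad. A row lasts 1/12 s, in which the tool goes at most 41.7 mm and 7.16 degrees, less where a joint would pass 70% of its speed; a pose out of reach is approached as far as the arm can. A call with a number of a shift or a turn outside -1 to 1 is refused whole. A call with a gripper value outside its range is refused whole. The fingers move at their own pace and stop on an object; FORCE is the grip in N (left out, the last holds). Time passes only in rows, so rows that repeat a pose let the fingers close. It gives the time, the measured TCP pose, the force and the opening at its end, in the units of the state.
- sense(): the state, without advancing time (a new reading comes with each control period).
- vision.capture(name): name is "scene" or "top" or "wrist"; returns the picture (384x512x3 uint8, red, green, blue); there is no depth.
- vision.camera_params(name): a dict with "camera_matrix" (3x3 intrinsics, pixels), "distortion" ([k1, k2, p1, p2, k3] as OpenCV has them; the pictures are not rectified), "extrinsics" (4x4, takes a point from world to camera coordinates). Camera axes: x right, y down, z forward; pixel columns grow to the right and rows downward; lengths in m; the calibration is good to about 2 mm. A picture is of the moment at which its call begins: read the wrist's pose just before it. camera_params takes no time and is no camera call; for the wrist camera it gives the pose at the moment of the call.
- arm.hand_in(): hands the job in, once; it reports no verdict.
Trained networks look in the newest picture that a camera, given by its name, has taken for a name from the list of things; names that differ only in an ending like _2 or _b are one class to them, and where a whole thing is asked for, a point or a joint stands for the part that bears it (a point fixed in the world has none). Each returns a list of dicts, best first, with "p" (0 to 1); they miss things now and then, are a little off and sometimes report something else, mostly with a low value. They report only what shows in the picture. A call takes as long as a camera call. They do not tell look-alikes from the thing itself.
- vision.look_for(camera, label): "at" ([column, row] in pixels, amid what is visible of it).
- vision.place_of(camera, label): "at" ([column, row] in pixels: a listed point, or the origin of a listed thing).
The state is a dict: "t": time; "joint_positions": joint angles; "dq": joint speeds; "effort": joint torques, N m; "eef_pos": TCP position; "orientation": TCP orientation; "wrist_force": force on the tool from outside, world axes, zero at the start; "wrist_torque": the same for the moment, N m; "width": opening from 0.0 (shut) to 1.0 (fully open).
Only numpy, scipy, OpenCV 4.12 (cv2) and the standard library are available. Lean on these libraries where they do the work, as an engineer would, in place of code of your own. Each camera call takes 0.05 s, during which the arm holds its last target.

## Working session

There is one attempt and no reset: what is moved stays moved. The work goes in short steps, Python scripts to look and compute and a shell command to move; the robot and the scene stay as the last step left them, time stands still between calls to the robot, and variables do not carry over. Pictures are saved under pics/ and viewed, and the job is handed in when it is done.

```bash
mkdir -p pics; ls
python3 - <<'E'
from workcell import sense, vision, arm
import cv2, numpy as np
s=sense(); print({k:np.round(v,4).tolist() for k,v in s.items()})
for c in ["scene","top"]:
    im=vision.capture(c); cv2.imwrite(f"pics/{c}0.png",im[:,:,::-1])
    p=vision.camera_params(c); print(c,np.round(p["camera_matrix"],1).tolist(),p["distortion"],np.round(p["extrinsics"],4).tolist())
    for l in ["pot","chute","chute_jam","chute_lips","chute_free","chute_nib","waiting_pot","tray","tray_free","tumbler","clothes_peg","oil_can"]:
        print(l,[(np.round(d["at"],1).tolist(),round(d["p"],2)) for d in vision.place_of(c,l)])
print(sense()["t"])
E
```

```text
pics
{'t': 0.0, 'joint_positions': [1.0961, 0.4695, -0.0486, 1.5337, 0.0241, 1.141, -0.0823], 'dq': [-0.0003, -0.0015, 0.0005, 0.0008, -0.0026, 0.0002, -0.0008], 'effort': [-0.0006, -50.7974, -0.0813, -23.6152, -0.0615, 0.038, 0.0002], 'eef_pos': [0.2908, -0.6085, 0.2215], 'orientation': [0.8459, -0.5333, -0.0008, -0.0005], 'wrist_force': [0.436, -0.1439, 0.0133], 'wrist_torque': [-0.0265, 0.0088, 0.0147], 'width': 1.0005}
scene [[415.1, 0.0, 250.7], [0.0, 415.1, 188.9], [0.0, 0.0, 1.0]] [-0.09621329  0.          0.          0.          0.        ] [[0.7169, 0.6972, 0.0037, -0.367], [0.5574, -0.5699, -0.6037, -0.2772], [-0.4188, 0.4349, -0.7972, 1.6059], [0.0, 0.0, 0.0, 1.0]]
pot [([242.0, 259.2], 0.94), ([159.4, 210.8], 0.88), ([196.2, 231.0], 0.87)]
chute [([285.0, 256.9], 0.25)]
chute_jam [([197.1, 233.2], 0.88)]
chute_lips [([211.1, 210.1], 0.91)]
chute_free [([227.1, 189.4], 0.84)]
chute_nib [([193.3, 220.4], 0.7)]
waiting_pot [([241.9, 165.8], 0.64), ([322.3, 146.5], 0.36)]
tray [([311.9, 134.6], 0.93), ([211.4, 223.4], 0.5)]
tray_free [([320.3, 144.4], 0.71), ([219.5, 178.2], 0.53)]
tumbler [([303.6, 129.1], 0.74)]
clothes_peg []
oil_can [([116.0, 236.9], 0.71)]
top [[427.5, 0.0, 253.2], [0.0, 427.5, 190.3], [0.0, 0.0, 1.0]] [-0.0059524  0.         0.         0.         0.       ] [[-0.0082, -0.9999, -0.0086, -0.0348], [-0.9872, 0.0095, -0.159, 0.5265], [0.1591, 0.0072, -0.9872, 1.2039], [0.0, 0.0, 0.0, 1.0]]
pot [([324.1, 185.0], 0.7), ([296.3, 194.0], 0.65), ([303.2, 146.1], 0.6)]
chute [([298.1, 196.1], 0.97)]
chute_jam [([326.4, 184.4], 0.75)]
chute_lips [([299.3, 195.3], 0.75)]
chute_free []
chute_nib [([319.4, 198.3], 0.6)]
waiting_pot [([234.6, 208.7], 0.53)]
tray [([125.0, 200.7], 0.63), ([276.7, 197.3], 0.56)]
tray_free [([130.4, 190.2], 0.93)]
tumbler [([121.4, 221.3], 0.66), ([399.0, 168.1], 0.46)]
clothes_peg [([246.5, 235.3], 0.58)]
oil_can [([386.5, 257.7], 0.83)]
1.3
```

View pics/scene0.png

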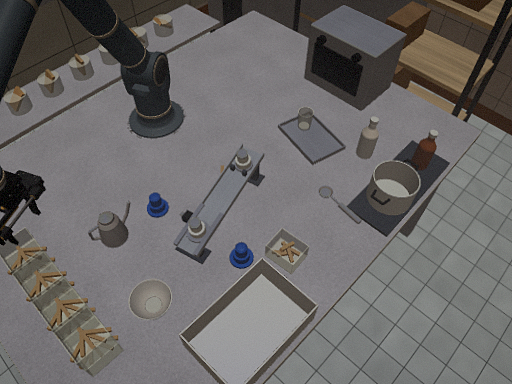

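View pics/top0.png

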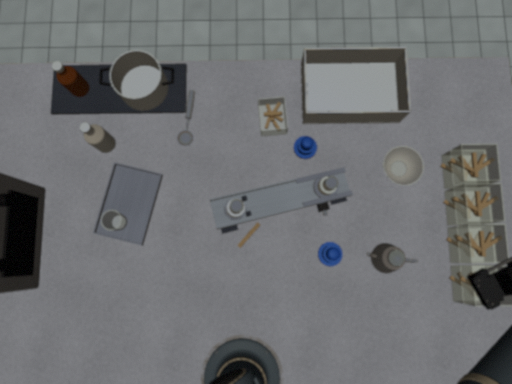

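Scene view: the jammed pot is white, at (196,231) in the chute's low end. The waiting pot is at (242,160), and the blue look-alikes at (157,205) and (241,255) are to be left alone. Top view: jammed pot (327,185), waiting pot (235,207), tray (128,203) with the tumbler at (113,220), so the free half is around (138,188). The pot I want is the white one at the low end next to the black nib housing. I'll confirm that in a crop and fit the poses.

```bash
cat > h.py <<'E'
import numpy as np, cv2
from workcell import sense, vision, arm
from scipy.optimize import least_squares
from scipy.spatial.transform import Rotation as R
TH=np.arctan(0.1405)
def proj(c,P,par=None):
    p=par or vision.camera_params(c); E=np.array(p["extrinsics"])
    P=np.atleast_2d(P).astype(float)
    o,_=cv2.projectPoints(P,cv2.Rodrigues(E[:3,:3])[0],E[:3,3],np.array(p["camera_matrix"]),np.array(p["distortion"]))
    return o[:,0]
def onz(c,uv,z,par=None):
    p=par or vision.camera_params(c); E=np.array(p["extrinsics"])
    n=cv2.undistortPoints(np.array([[uv]],float),np.array(p["camera_matrix"]),np.array(p["distortion"]))[0,0]
    d=E[:3,:3].T@np.r_[n,1]; o=-E[:3,:3].T@E[:3,3]
    return o+d*(z-o[2])/d[2]
def w(q,L): # q=x,y,yaw ; L local pts
    c,s=np.cos(q[2]),np.sin(q[2]); L=np.atleast_2d(L).astype(float)
    return np.c_[q[0]+c*L[:,0]-s*L[:,1], q[1]+s*L[:,0]+c*L[:,1], L[:,2]]
fl=lambda x:0.0645+0.1405*x
CH={"jam":(-.071,0),"lips":(.010,0),"free":(.074,0)}
E
python3 - <<'E'
from h import *
a=cv2.imread("pics/top0.png")
b=cv2.imread("pics/scene0.png")
cv2.imwrite("pics/c1.png",np.hstack([cv2.resize(b[140:260,160:280],(400,400),interpolation=3),cv2.resize(a[150:250,85:185],(400,400),interpolation=3)]))
cv2.imwrite("pics/c2.png",cv2.resize(a[150:250,200:360],(800,500),interpolation=3))
obs=[("scene",(-.071,0),(197.1,233.2)),("scene",(.01,0),(211.1,210.1)),("scene",(.074,0),(227.1,189.4)),("top",(-.071,0),(326.4,184.4)),("top",(.01,0),(299.3,195.3)),("scene",(-.046,.030),(193.3,220.4)),("top",(-.046,.030),(319.4,198.3))]
pc={c:vision.camera_params(c) for c in("scene","top")}
def f(q):
    return np.concatenate([proj(c,w(q,(x,y,fl(x)+(.004 if y else 0))),pc[c])[0]-uv for c,(x,y),uv in obs])
r=least_squares(f,[.55,-.1,2.8+0],loss="soft_l1"); 
for y0 in(0,1.5,3,4.5):
    t=least_squares(f,[.55,-.1,y0],loss="soft_l1")
    if t.cost<=r.cost: r=t
print(r.x,r.cost,np.round(f(r.x).reshape(-1,2),1).tolist())
for n,uv,z in[("potcap",(328,183),.11),("tumb_c",(113,220),.04)]: print(n,onz("top",uv,z,pc["top"]))
E
```

```text
[ 0.513421   -0.18005031  1.85567563] 11.390185526127206 [[0.6, -1.0], [0.4, 0.0], [-5.2, 4.1], [-1.0, 2.1], [-0.2, -1.4], [0.1, 0.1], [1.4, 0.1]]
potcap [ 0.53361329 -0.24651128  0.11      ]
tumb_c [0.44326536 0.36725006 0.04      ]
```

View pics/c1.png

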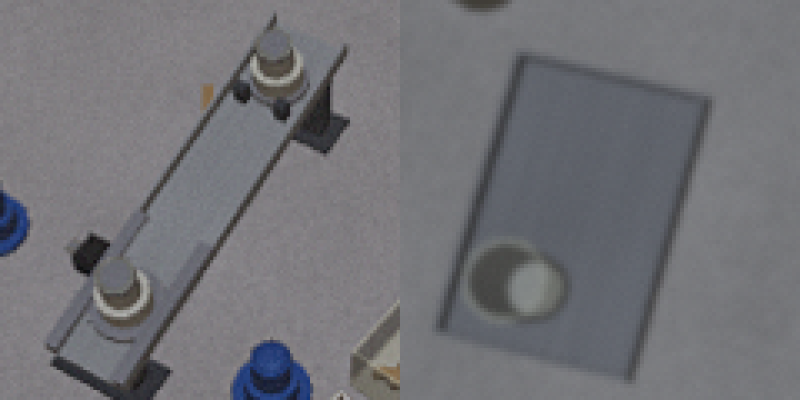

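View pics/c2.png

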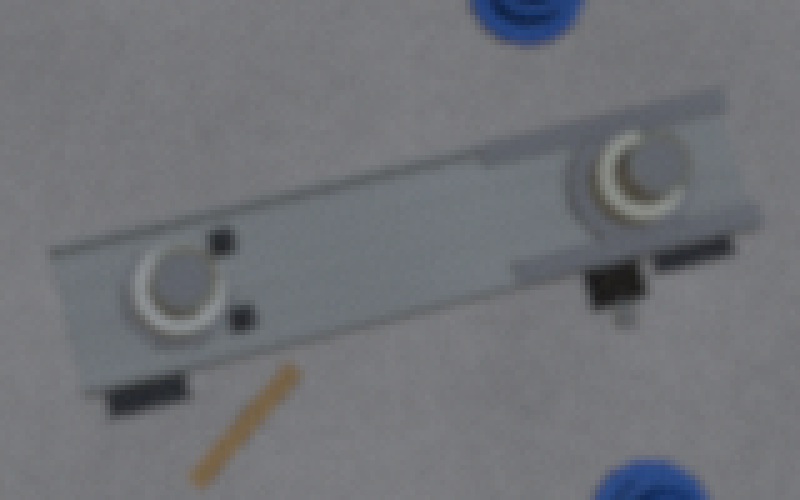

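Run:
```python
from h import *
pc={c:vision.camera_params(c) for c in("scene","top")}
obs=[("scene",(-.071,0,fl(-.071)),(197.1,233.2)),("scene",(.01,0,fl(.01)),(211.1,210.1)),("top",(.01,0,fl(.01)),(299.3,195.3)),("top",(-.071,0,fl(-.071)),(326.4,184.4)),("scene",(-.046,.03,fl(-.046)+.004),(193.3,220.4)),("top",(-.046,.03,fl(-.046)+.004),(319.4,198.3))]
for x,y,uv in[(-.141,-.042,(344.8,168.4)),(-.141,.042,(352,194.4)),(.255,-.042,(210,199.4)),(.255,.042,(217,228.4))]:
    obs.append(("top",(x,y,fl(x)+.0151),uv))
# scene crop scale 400/120
S=lambda u,v:(160+u*.3,140+v*.3)
for x,y,uv in[(.255,.042,S(276,14)),(.255,-.042,S(347,46)),(-.141,.042,S(50,346)),(-.141,-.042,S(128,385))]:
    obs.append(("scene",(x,y,fl(x)+.0151),uv))
def f(q): return np.concatenate([proj(c,w(q,l),pc[c])[0]-uv for c,l,uv in obs])
r=least_squares(f,[.51,-.18,1.8],loss="soft_l1"); q=r.x
print("chute",q.round(4),np.round(f(q).reshape(-1,2),1).tolist())
T=lambda u,v:(85+(u-400)/4,150+v/4)
ob2=[("top",T(520,55),(.11,.075)),("top",T(711,98),(.11,-.075)),("top",T(632,380),(-.11,-.075)),("top",T(438,328),(-.11,.075))]
def g(q): return np.concatenate([proj(c,w(q,(l[0],l[1],.018)),pc[c])[0]-uv for c,uv,l in ob2])
r=least_squares(g,[.5,.37,-.3]);print("tray",r.x.round(4),g(r.x).round(1)); t=r.x
for n in CH: print(n,w(q,(*CH[n],fl(CH[n][0]))).round(4))
print("tray_free",w(t,(.052,0,.004)).round(4), proj("top",w(t,(.052,0,.004)),pc["top"]))
# pot cap from views
nrm=np.array([-np.sin(TH),0,np.cos(TH)])
for h in(.062,):
    P=w(q,np.array([-.071,0,fl(-.071)])+nrm*h); print("cap pred",P.round(4),proj("top",P,pc["top"]),proj("scene",P,pc["scene"]))
im=cv2.imread("pics/top0.png")
im=cv2.resize(im[150:250,200:360],(800,500),interpolation=3)
def dl(A,B):
    a,b=[tuple(int(v) for v in (p-[200,150])*5) for p in proj("top",w(q,[A,B]),pc["top"])]
    cv2.line(im,a,b,(0,0,255),1)
for y in(-.042,.042): dl((-.141,y,fl(-.141)+.0151),(.255,y,fl(.255)+.0151))
dl((-.071,0,fl(-.071)),(.257,0,fl(.257)));dl((.01,-.04,fl(.01)),(.01,.04,fl(.01)));dl((.074,-.04,fl(.074)),(.074,.04,fl(.074)))
cv2.imwrite("pics/c3.png",im)
```

```text
chute [ 0.5155 -0.1791  1.8209] [[0.6, -1.2], [1.2, 0.3], [-0.6, -2.2], [-1.1, 2.1], [0.6, -0.1], [0.9, 0.0], [-0.0, -2.1], [1.2, -0.4], [-0.1, -1.0], [0.4, -0.3], [-1.6, -0.9], [-0.6, -1.0], [-2.8, -1.1], [-2.4, 0.1]]
tray [ 0.4946  0.3296 -0.2466] [ 0.3 -1.5  0.4 -0.8 -0.1  0.6 -0.6  1.5]
jam [[ 0.5331 -0.2478  0.0545]]
lips [[ 0.5131 -0.1694  0.0659]]
free [[ 0.4972 -0.1074  0.0749]]
tray_free [[0.545  0.3169 0.004 ]] [[135.07395696 187.27187904]]
cap pred [[ 0.5352 -0.2562  0.1159]] [[331.86830639 182.00081004]] [[193.89130754 223.06432551]]
```

View pics/c3.png

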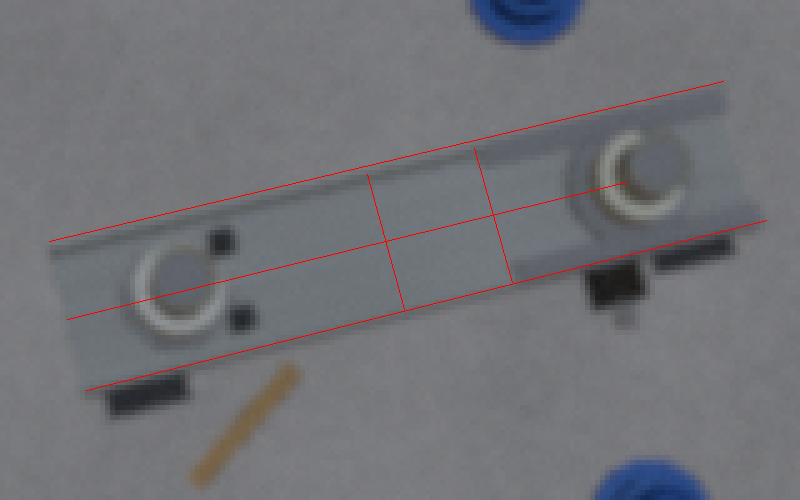

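The crop confirms the jammed pot: white belly, steel cap, wide foot and the black housing beside it. The overlay fits to about 2 px. I plan to grip the neck with the jaws along the chute and the tool square to the floor. Next I'll work out the approach.

```bash
cat >> h.py <<'E'
Q=np.array([.5155,-.1791,1.8209]); TR=np.array([.4946,.3296,-.2466])
ux=np.array([np.cos(TH)*np.cos(Q[2]),np.cos(TH)*np.sin(Q[2]),np.sin(TH)])
uy=np.array([-np.sin(Q[2]),np.cos(Q[2]),0]); un=np.cross(ux,uy)
def cp(s,h,y=0): # s: distance up slope from jam, h along normal
    return w(Q,(-.071,0,fl(-.071)))[0]+ux*s+un*h+uy*y
def Rt(sign=1,x=None,z=None):
    x=sign*(ux if x is None else x); z=-un if z is None else z
    return np.c_[x,np.cross(z,x),z]
def delta(P,Rg,st=None):
    st=st or sense(); R0=R.from_quat(st["orientation"]).as_matrix()
    d=R0.T@(np.array(P)-st["eef_pos"]); rv=R.from_matrix(R0.T@Rg).as_rotvec()
    print("shift/0.1",(d/.1).round(3),"rot/1.5",(rv/1.5).round(4),"deg",np.degrees(np.linalg.norm(rv)).round(1))
E
python3 - <<'E'
from h import *
s=sense();print(R.from_quat(s["orientation"]).as_matrix().round(3), s["joint_positions"])
for sg in(1,-1): delta(cp(0,.14),Rt(sg))
print(cp(0,.14),ux,uy,un)
E
```

```text
[[ 0.431 -0.902  0.   ]
 [-0.902 -0.431 -0.   ]
 [ 0.    -0.    -1.   ]] [ 1.09608857  0.46859732 -0.04858289  1.53249418  0.02407634  1.14097794
 -0.0823101 ]
shift/0.1 [-2.024 -3.702  0.294] rot/1.5 [ 0.1371  0.0134 -1.9594] deg 168.8
shift/0.1 [-2.024 -3.702  0.294] rot/1.5 [ 0.0091 -0.0928  0.1302] deg 13.8
[ 0.53789387 -0.2667636   0.19316281] [-0.24509709  0.95946303  0.13913345] [-0.96888677 -0.24750441  0.        ] [ 0.03443614 -0.13480456  0.99027364]
```

```bash
A='{"delta_pos":[-0.5,-0.92,0],"rotation":[0,0,0],"claw":1}'; python3 -m jog '[{"delta_pos":[-0.17,-0.31,0],"rotation":[0,0,0],"claw":1},{"delta_pos":[-0.34,-0.62,0],"rotation":[0,0,0],"claw":1},{"delta_pos":[-0.5,-0.92,0],"rotation":[0,0,0],"claw":1}]'
python3 -m jog '[{"delta_pos":[-0.17,-0.31,0],"rotation":[0,0,0],"claw":1},{"delta_pos":[-0.34,-0.62,0],"rotation":[0,0,0],"claw":1},{"delta_pos":[-0.5,-0.92,0],"rotation":[0,0,0],"claw":1}]'
python3 -m jog '[{"delta_pos":[-0.17,-0.31,0],"rotation":[0,0,0],"claw":1},{"delta_pos":[-0.34,-0.62,0],"rotation":[0,0,0],"claw":1},{"delta_pos":[-0.5,-0.92,0],"rotation":[0,0,0],"claw":1}]'
python3 -m jog '[{"delta_pos":[-0.17,-0.31,0],"rotation":[0,0,0.05],"claw":1},{"delta_pos":[-0.34,-0.62,0],"rotation":[0,0,0.1],"claw":1},{"delta_pos":[-0.5,-0.92,0],"rotation":[0.009,-0.05,0.13],"claw":1},{"delta_pos":[-0.5,-0.92,0],"rotation":[0.009,-0.093,0.13],"claw":1},{"delta_pos":[-0.5,-0.92,0],"rotation":[0.009,-0.093,0.13],"claw":1},{"delta_pos":[-0.5,-0.92,0],"rotation":[0.009,-0.093,0.13],"claw":1}]'
python3 - <<'E'
from h import *
im=vision.capture("wrist");cv2.imwrite("pics/w1.png",im[:,:,::-1])
print(np.round(vision.camera_params("wrist")["extrinsics"],4).tolist())
for l in["pot","chute_jam","chute_lips","chute_nib"]:
    print(l,[(np.round(d["at"],1).tolist(),round(d["p"],2)) for d in vision.place_of("wrist",l)])
p=vision.camera_params("wrist")
for h in(0,.032,.058,.064,.07): print(h,proj("wrist",cp(0,h),p))
delta(cp(0,.1),Rt(-1))
E
```

```text
t: 1.55
eef_pos: [0.3528, -0.5233, 0.2225]
orientation: [0.846, -0.534, 0.0, -0.0]
wrist_force: [0.5, 0.2, 0.2]
width: 1.0
t: 1.8
eef_pos: [0.4149, -0.4378, 0.2228]
orientation: [0.846, -0.533, 0.0, -0.0]
wrist_force: [0.7, 0.1, 0.7]
width: 0.998
t: 2.05
eef_pos: [0.4764, -0.3529, 0.2228]
orientation: [0.846, -0.533, 0.0, -0.0]
wrist_force: [0.1, 0.1, -1.1]
width: 1.0
t: 2.55
eef_pos: [0.5365, -0.2712, 0.222]
orientation: [0.787, -0.612, -0.055, -0.042]
wrist_force: [-0.6, -0.5, 0.1]
width: 0.999
[[0.2427, -0.9603, -0.1376, -0.3598], [-0.9225, -0.2723, 0.2736, 0.3881], [-0.3002, 0.0605, -0.952, 0.565], [0.0, 0.0, 0.0, 1.0]]
pot [([254.5, 168.2], 0.89), ([248.0, 45.9], 0.66), ([243.0, 278.9], 0.55)]
chute_jam []
chute_lips [([180.6, 167.5], 0.6)]
chute_nib [([233.5, 195.4], 0.73)]
0 [[256.50673121 169.92681733]]
0.032 [[256.62875384 176.43757789]]
0.058 [[256.74744043 182.77021217]]
0.064 [[256.77787048 184.39381606]]
0.07 [[256.8095944  186.08644624]]
shift/0.1 [ 0.012 -0.024  0.698] rot/1.5 [ 0.     -0.0003 -0.0002] deg 0.0
```

View pics/w1.png

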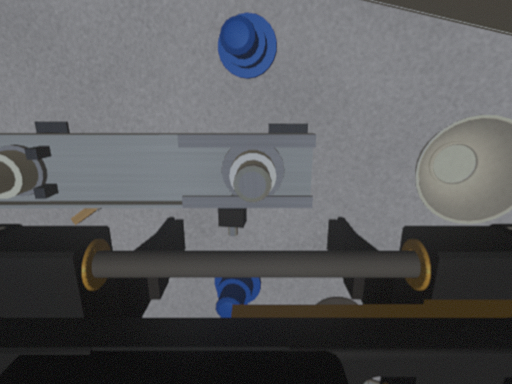

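Wrist view: the pot's foot is centred near (253.5,170) and the cap near (254,180), about 3 px uphill of the prediction. The waiting pot is at left (10,172), with blue look-alikes at (247,45) and (238,285). I'll refine with this closer view.

Run:
```python
from h import *
p=vision.camera_params("wrist")
im=cv2.imread("pics/w1.png"); sc=4; x0,y0=160,110
im=cv2.resize(im[y0:y0+120,x0:x0+180],(720,480),interpolation=3)
def pt(P): return tuple(int(v) for v in (proj("wrist",P,p)[0]-[x0,y0]+.5)*sc)
def circ(h,r,col):
    a=np.linspace(0,2*np.pi,60); pts=np.array([pt(cp(0,h)+r*(np.cos(t)*ux+np.sin(t)*uy)) for t in a]); cv2.polylines(im,[pts],True,col,1)
circ(.008,.036,(0,0,255));circ(.032,.025,(0,255,0));circ(.064,.0185,(255,0,255))
for y in(-.042,.042,.028,-.028): cv2.line(im,pt(cp(-.07,.015,y)),pt(cp(.081/np.cos(TH),.015,y)),(0,255,255),1)
cv2.imwrite("pics/w1o.png",im)
```

```text
(no output)
```

View pics/w1o.png

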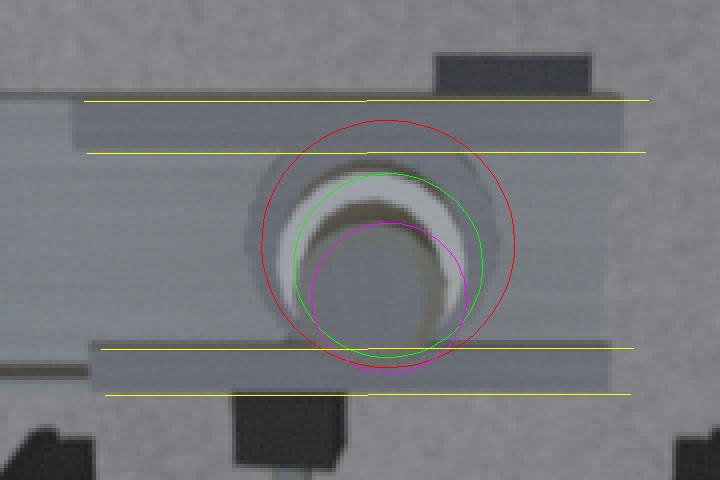

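```bash
cat >> h.py <<'E'
Q[:2]+=.0038*ux[:2]-.0016*uy[:2]
E
python3 - <<'E'
from h import *
delta(cp(0,.085),Rt(-1)); delta(cp(0,.036),Rt(-1))
E
```

```text
shift/0.1 [-0.025 -0.04   0.853] rot/1.5 [ 0.     -0.0003 -0.0002] deg 0.0
shift/0.1 [-0.025 -0.04   1.343] rot/1.5 [ 0.     -0.0003 -0.0002] deg 0.0
```

```bash
python3 -m jog '[{"delta_pos":[-0.025,-0.04,0.3],"rotation":[0,0,0],"claw":1},{"delta_pos":[-0.025,-0.04,0.6],"rotation":[0,0,0],"claw":1},{"delta_pos":[-0.025,-0.04,0.85],"rotation":[0,0,0],"claw":1},{"delta_pos":[-0.025,-0.04,0.85],"rotation":[0,0,0],"claw":1},{"delta_pos":[-0.025,-0.04,0.85],"rotation":[0,0,0],"claw":1}]'
python3 - <<'E'
from h import *
im=vision.capture("wrist");im=im[:,:,::-1].copy()
p=vision.camera_params("wrist")
def pt(P): return tuple(int(v) for v in proj("wrist",P,p)[0]*1.5)
im=cv2.resize(im,(768,576))
def circ(h,r,col):
    a=np.linspace(0,2*np.pi,60); pts=np.array([pt(cp(0,h)+r*(np.cos(t)*ux+np.sin(t)*uy)) for t in a]); cv2.polylines(im,[pts],True,col,1)
circ(.008,.036,(0,0,255));circ(.032,.025,(0,255,0));circ(.064,.0185,(255,0,255))
for y in(-.042,.042,.028,-.028): cv2.line(im,pt(cp(-.068,.015,y)),pt(cp(.081/np.cos(TH),.015,y)),(0,255,255),1)
cv2.imwrite("pics/w2.png",im)
delta(cp(0,.036),Rt(-1))
E
```

```text
t: 3.22
eef_pos: [0.5364, -0.2548, 0.1383]
orientation: [0.788, -0.612, -0.056, -0.043]
wrist_force: [0.2, -0.6, -0.2]
width: 0.996
shift/0.1 [-0.004  0.01   0.502] rot/1.5 [-0.0006 -0.0005  0.0001] deg 0.1
```

View pics/w2.png

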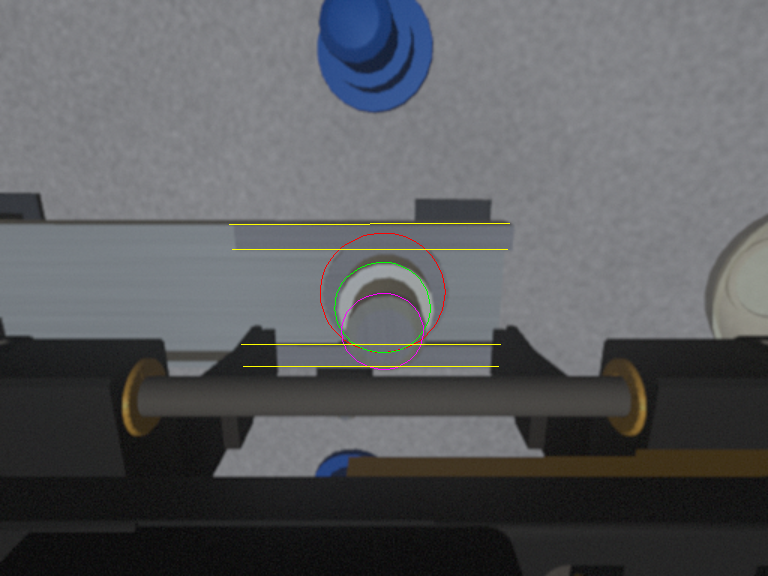

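Overlay and pot agree to within about 1–2 mm: cap (384,325), foot (382,293), fingers on either side at (258,390) and (515,390). Descending in steps.

```bash
python3 -m jog '[{"delta_pos":[0,0,0.15],"rotation":[0,0,0],"claw":1},{"delta_pos":[0,0,0.3],"rotation":[0,0,0],"claw":1},{"delta_pos":[0,0,0.4],"rotation":[0,0,0],"claw":1},{"delta_pos":[0,0,0.47],"rotation":[0,0,0],"claw":1},{"delta_pos":[0,0,0.49],"rotation":[0,0,0],"claw":1},{"delta_pos":[0,0,0.49],"rotation":[0,0,0],"claw":1},{"delta_pos":[0,0,0.49],"rotation":[0,0,0],"claw":1}]'
python3 - <<'E'
from h import *
im=vision.capture("scene");cv2.imwrite("pics/s2.png",cv2.resize(im[160:270,130:260,::-1],(780,660//1),interpolation=3)[:600])
im=vision.capture("wrist");cv2.imwrite("pics/w3.png",im[:,:,::-1])
delta(cp(0,.036),Rt(-1))
E
```

```text
t: 3.85
eef_pos: [0.5361, -0.2488, 0.091]
orientation: [0.788, -0.612, -0.054, -0.043]
wrist_force: [-0.1, 0.1, 0.6]
width: 0.998
shift/0.1 [-0.003  0.011  0.01 ] rot/1.5 [-0.0007 -0.0006  0.0002] deg 0.1
```

View pics/s2.png

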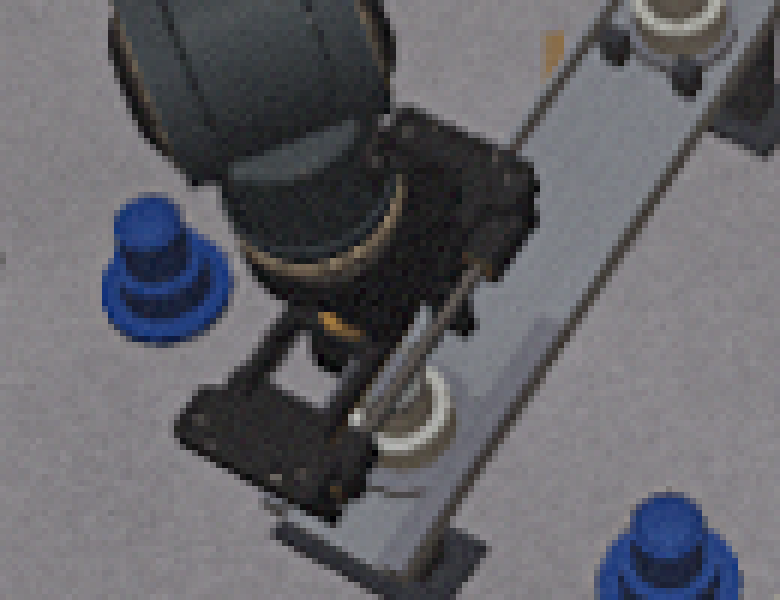

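View pics/w3.png

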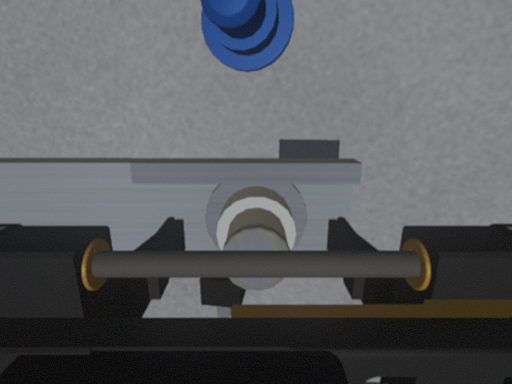

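The fingers straddle the neck, pot between them at (257,250), with no contact yet. Closing.

```bash
python3 -m jog '[{"delta_pos":[0,0,0],"rotation":[0,0,0],"claw":-1},{"delta_pos":[0,0,0],"rotation":[0,0,0],"claw":-1},{"delta_pos":[0,0,0],"rotation":[0,0,0],"claw":-1},{"delta_pos":[0,0,0],"rotation":[0,0,0],"claw":-1},{"delta_pos":[0,0,0],"rotation":[0,0,0],"claw":-1},{"delta_pos":[0,0,0],"rotation":[0,0,0],"claw":-1},{"delta_pos":[0,0,0],"rotation":[0,0,0],"claw":-1},{"delta_pos":[0,0,0],"rotation":[0,0,0],"claw":-1},{"delta_pos":[0,0,0],"rotation":[0,0,0],"claw":-1},{"delta_pos":[0,0,0],"rotation":[0,0,0],"claw":-1}]' 25
python3 - <<'E'
from h import *
s=sense();print(s["width"]*87,s["wrist_force"],s["wrist_torque"])
E
```

```text
t: 4.78
eef_pos: [0.5356, -0.2487, 0.0902]
orientation: [0.788, -0.612, -0.055, -0.043]
wrist_force: [0.8, -0.1, -0.8]
width: 0.408
35.53321071272296 [ 0.75151498 -0.1283403  -0.80648214] [-0.32485462 -0.09753046  0.03085826]
```

Gripped on the neck: width 35.5 mm, wrist forces small. Sliding uphill (tool −x) in stages.

```bash
python3 -m jog '[{"delta_pos":[-0.04,0,0],"rotation":[0,0,0],"claw":-1},{"delta_pos":[-0.08,0,0],"rotation":[0,0,0],"claw":-1},{"delta_pos":[-0.12,0,0],"rotation":[0,0,0],"claw":-1},{"delta_pos":[-0.16,0,0],"rotation":[0,0,0],"claw":-1},{"delta_pos":[-0.2,0,0],"rotation":[0,0,0],"claw":-1}]'
python3 -m jog '[{"delta_pos":[-0.04,0,0],"rotation":[0,0,0],"claw":-1},{"delta_pos":[-0.08,0,0],"rotation":[0,0,0],"claw":-1},{"delta_pos":[-0.12,0,0],"rotation":[0,0,0],"claw":-1},{"delta_pos":[-0.16,0,0],"rotation":[0,0,0],"claw":-1},{"delta_pos":[-0.2,0,0],"rotation":[0,0,0],"claw":-1}]'
python3 - <<'E'
from h import *
s=sense();R0=R.from_quat(s["orientation"]).as_matrix()
print(R0.T@s["wrist_force"],s["wrist_torque"]);delta(cp(.147,.036),Rt(-1))
im=vision.capture("wrist");cv2.imwrite("pics/w4.png",im[:,:,::-1])
E
```

```text
t: 5.2
eef_pos: [0.5315, -0.2289, 0.0933]
orientation: [0.788, -0.612, -0.054, -0.043]
wrist_force: [3.6, -4.0, -1.5]
width: 0.408
t: 5.62
eef_pos: [0.5254, -0.2093, 0.096]
orientation: [0.788, -0.612, -0.056, -0.043]
wrist_force: [3.4, -1.6, -0.5]
width: 0.408
[ 2.47669609 -2.89566413  0.19478758] [-0.52303465 -0.73455224 -0.00194757]
shift/0.1 [-1.061  0.005  0.002] rot/1.5 [0.0003 0.0005 0.0004] deg 0.1
```

View pics/w4.png

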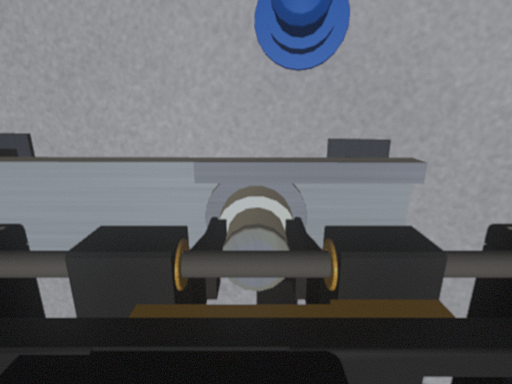

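The pot follows the gripper, still seated in the chute, foot at (257,212). Continuing to chute_free.

```bash
python3 -m jog '[{"delta_pos":[-0.05,0,0],"rotation":[0,0,0],"claw":-1},{"delta_pos":[-0.12,0,0],"rotation":[0,0,0],"claw":-1},{"delta_pos":[-0.2,0,0],"rotation":[0,0,0],"claw":-1},{"delta_pos":[-0.28,0,0],"rotation":[0,0,0],"claw":-1},{"delta_pos":[-0.36,0,0],"rotation":[0,0,0],"claw":-1},{"delta_pos":[-0.44,0,0],"rotation":[0,0,0],"claw":-1},{"delta_pos":[-0.5,0,0],"rotation":[0,0,0],"claw":-1}]'
python3 -m jog '[{"delta_pos":[-0.06,0,0],"rotation":[0,0,0],"claw":-1},{"delta_pos":[-0.14,0,0],"rotation":[0,0,0],"claw":-1},{"delta_pos":[-0.22,0,0],"rotation":[0,0,0],"claw":-1},{"delta_pos":[-0.3,0,0],"rotation":[0,0,0],"claw":-1},{"delta_pos":[-0.38,0,0],"rotation":[0,0,0],"claw":-1},{"delta_pos":[-0.46,0,0],"rotation":[0,0,0],"claw":-1},{"delta_pos":[-0.52,0,0],"rotation":[0,0,0],"claw":-1},{"delta_pos":[-0.55,0,0],"rotation":[0,0,0],"claw":-1},{"delta_pos":[-0.55,0,0],"rotation":[0,0,0],"claw":-1},{"delta_pos":[-0.55,0,0],"rotation":[0,0,0],"claw":-1},{"delta_pos":[-0.55,0,0],"rotation":[0,0,0],"claw":-1},{"delta_pos":[-0.55,0,0],"rotation":[0,0,0],"claw":-1}]'
python3 - <<'E'
from h import *
s=sense();R0=R.from_quat(s["orientation"]).as_matrix()
print(R0.T@s["wrist_force"],s["wrist_torque"]);delta(cp(.147,.036),Rt(-1))
im=vision.capture("wrist");cv2.imwrite("pics/w5.png",im[:,:,::-1])
E
```

```text
t: 6.25
eef_pos: [0.5128, -0.1608, 0.1029]
orientation: [0.788, -0.611, -0.056, -0.043]
wrist_force: [0.3, -2.2, 1.0]
width: 0.411
t: 7.25
eef_pos: [0.4996, -0.108, 0.1106]
orientation: [0.788, -0.611, -0.056, -0.043]
wrist_force: [-0.6, 3.1, 3.6]
width: 0.409
[-3.65800795 -0.20377154 -3.12616133] [0.62836974 0.25310194 0.05918981]
shift/0.1 [-0.005  0.006  0.   ] rot/1.5 [0.0006 0.0016 0.0006] deg 0.2
```

View pics/w5.png

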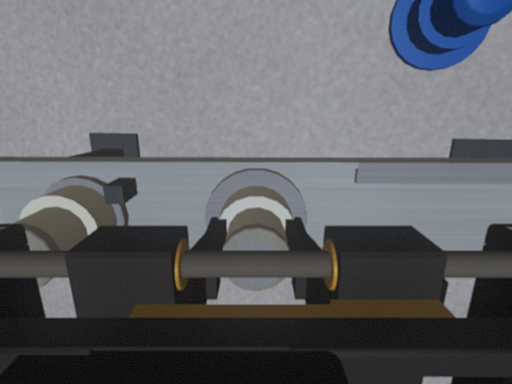

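The foot's lower edge (307,212) is well clear of the lip start at column 357 and of the peg at (120,190). Lifting.

```bash
python3 -m jog '[{"delta_pos":[0,0,-0.03],"rotation":[0,0,0],"claw":-1},{"delta_pos":[0,0,-0.08],"rotation":[0,0,0],"claw":-1},{"delta_pos":[0,0,-0.15],"rotation":[0,0,0],"claw":-1},{"delta_pos":[0,0,-0.25],"rotation":[0,0,0],"claw":-1},{"delta_pos":[0,0,-0.4],"rotation":[0,0,0],"claw":-1},{"delta_pos":[0,0,-0.55],"rotation":[0,0,0],"claw":-1},{"delta_pos":[0,0,-0.7],"rotation":[0,0,0],"claw":-1},{"delta_pos":[0,0,-0.85],"rotation":[0,0,0],"claw":-1},{"delta_pos":[0,0,-0.95],"rotation":[0,0,0],"claw":-1},{"delta_pos":[0,0,-1],"rotation":[0,0,0],"claw":-1},{"delta_pos":[0,0,-1],"rotation":[0,0,0],"claw":-1},{"delta_pos":[0,0,-1],"rotation":[0,0,0],"claw":-1}]' 35
python3 - <<'E'
from h import *
im=vision.capture("wrist");cv2.imwrite("pics/w6.png",im[:,:,::-1])
im=vision.capture("scene");cv2.imwrite("pics/s6.png",im[:,:,::-1])
s=sense();R0=R.from_quat(s["orientation"]).as_matrix()
print(s["wrist_force"],s["width"])
t=w(TR,(.055,0,.004))[0]; up=np.array([0,0,1.])
xh=uy*0-np.r_[ux[:2],0]/np.linalg.norm(ux[:2])
RG=np.c_[xh,np.cross(-up,xh),-up]
print(t); delta(s["eef_pos"],RG); delta(t+[0,0,.16],RG)
print("level frame delta",(RG.T@(t+[0,0,.16]-s["eef_pos"])/.1).round(3))
E
```

```text
t: 8.3
eef_pos: [0.5031, -0.1229, 0.2093]
orientation: [0.788, -0.612, -0.055, -0.043]
wrist_force: [-0.7, -0.2, -3.3]
width: 0.41
[-0.11425923 -0.83866774 -2.79346823] 0.4093596894754684
[0.54793614 0.31617405 0.004     ]
shift/0.1 [0. 0. 0.] rot/1.5 [0.0013 0.0939 0.0003] deg 8.1
shift/0.1 [-4.035 -1.528  1.019] rot/1.5 [0.0013 0.0939 0.0003] deg 8.1
level frame delta [-4.139 -1.525  0.446]
```

View pics/w6.png

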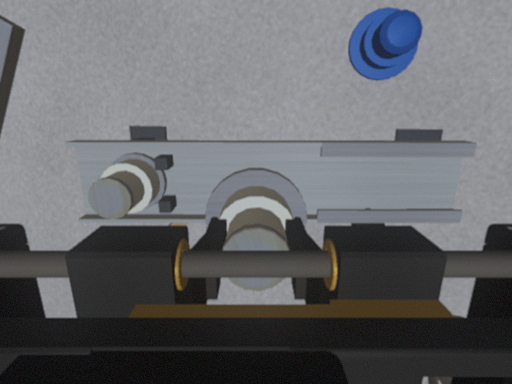

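View pics/s6.png

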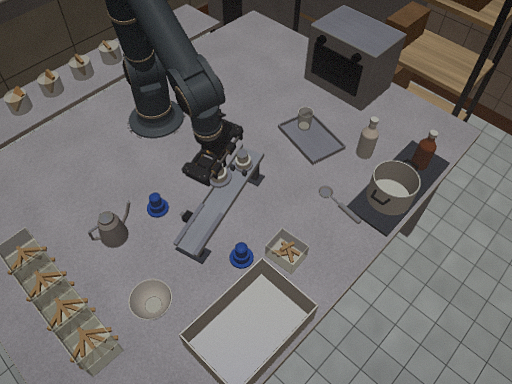

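The pot hangs square in the gripper at (222,178) and the waiting pot is unmoved. Next: level it, rise a further 50 mm to pass over the waiting pot, then travel to the tray.

```bash
python3 -m jog '[{"delta_pos":[0,0,-0.2],"rotation":[0,0.03,0],"claw":-1},{"delta_pos":[0,0,-0.4],"rotation":[0,0.06,0],"claw":-1},{"delta_pos":[0,0,-0.5],"rotation":[0.001,0.094,0],"claw":-1},{"delta_pos":[0,0,-0.5],"rotation":[0.001,0.094,0],"claw":-1},{"delta_pos":[0,0,-0.5],"rotation":[0.001,0.094,0],"claw":-1}]'
python3 -m jog '[{"delta_pos":[-0.15,-0.05,0],"rotation":[0,0,0],"claw":-1},{"delta_pos":[-0.35,-0.12,0],"rotation":[0,0,0],"claw":-1},{"delta_pos":[-0.6,-0.2,0],"rotation":[0,0,0],"claw":-1},{"delta_pos":[-0.85,-0.3,0],"rotation":[0,0,0],"claw":-1},{"delta_pos":[-1,-0.37,0],"rotation":[0,0,0],"claw":-1}]'
python3 -m jog '[{"delta_pos":[-0.25,-0.1,0],"rotation":[0,0,0],"claw":-1},{"delta_pos":[-0.5,-0.2,0],"rotation":[0,0,0],"claw":-1},{"delta_pos":[-0.75,-0.3,0],"rotation":[0,0,0],"claw":-1},{"delta_pos":[-1,-0.37,0],"rotation":[0,0,0],"claw":-1}]'
python3 -m jog '[{"delta_pos":[-0.25,-0.1,0],"rotation":[0,0,0],"claw":-1},{"delta_pos":[-0.5,-0.2,0],"rotation":[0,0,0],"claw":-1},{"delta_pos":[-0.75,-0.3,0],"rotation":[0,0,0],"claw":-1},{"delta_pos":[-1,-0.37,0],"rotation":[0,0,0],"claw":-1}]'
python3 -m jog '[{"delta_pos":[-0.25,-0.1,0],"rotation":[0,0,0],"claw":-1},{"delta_pos":[-0.5,-0.2,0],"rotation":[0,0,0],"claw":-1},{"delta_pos":[-0.75,-0.3,0],"rotation":[0,0,0],"claw":-1},{"delta_pos":[-0.9,-0.37,0],"rotation":[0,0,0],"claw":-1},{"delta_pos":[-0.98,-0.38,0],"rotation":[0,0,0],"claw":-1},{"delta_pos":[-0.98,-0.38,0],"rotation":[0,0,0],"claw":-1},{"delta_pos":[-0.98,-0.38,0],"rotation":[0,0,0],"claw":-1},{"delta_pos":[-0.98,-0.38,0],"rotation":[0,0,0],"claw":-1}]'
cat >> h.py <<'E'
xh=-np.r_[ux[:2],0]/np.linalg.norm(ux[:2]); up=np.array([0,0,1.]); RG=np.c_[xh,np.cross(-up,xh),-up]
E
python3 - <<'E'
from h import *
s=sense(); print(s["wrist_force"],s["width"])
t=w(TR,(.055,0,.004))[0]; delta(t+[0,0,.036],RG)
p=vision.camera_params("wrist")
im=vision.capture("wrist")[:,:,::-1].copy()
for a in[(.11,.075),(.11,-.075),(-.11,-.075),(-.11,.075)]:
    u=proj("wrist",w(TR,(*a,.018)),p)[0]; print(a,u.round(0)); 
    if abs(u).max()<2000: cv2.circle(im,tuple(int(v) for v in u),3,(0,0,255),1)
cv2.imwrite("pics/w7.png",im)
im=vision.capture("top")[:,:,::-1];cv2.imwrite("pics/t7.png",cv2.resize(im[100:260,40:200],(600,600),interpolation=3))
im=vision.capture("scene")[:,:,::-1];cv2.imwrite("pics/s7.png",cv2.resize(im[60:210,200:400],(800,600),interpolation=3))
E
```

```text
t: 8.82
eef_pos: [0.5048, -0.1286, 0.2585]
orientation: [0.79, -0.613, 0.0, -0.0]
wrist_force: [0.8, -0.3, -3.2]
width: 0.4
t: 9.23
eef_pos: [0.5152, -0.0209, 0.257]
orientation: [0.79, -0.613, -0.002, -0.0]
wrist_force: [-0.7, 1.2, -3.4]
width: 0.405
t: 9.57
eef_pos: [0.5268, 0.083, 0.2568]
orientation: [0.789, -0.614, -0.001, 0.001]
wrist_force: [1.2, -0.6, -2.5]
width: 0.405
t: 9.9
eef_pos: [0.5381, 0.1888, 0.2565]
orientation: [0.789, -0.614, -0.001, 0.001]
wrist_force: [-0.7, -0.2, -3.1]
width: 0.403
t: 10.57
eef_pos: [0.5512, 0.2905, 0.2583]
orientation: [0.789, -0.614, 0.001, 0.001]
wrist_force: [0.8, -0.4, -2.8]
width: 0.408
[ 0.79774113 -0.35212343 -2.79188457] 0.40799341546605156
shift/0.1 [-0.264 -0.03   2.182] rot/1.5 [-0.0002 -0.002  -0.0015] deg 0.2
(0.11, 0.075) [205.  96.]
(0.11, -0.075) [303. 149.]
(-0.11, -0.075) [231. 273.]
(-0.11, 0.075) [142. 231.]
```

View pics/w7.png

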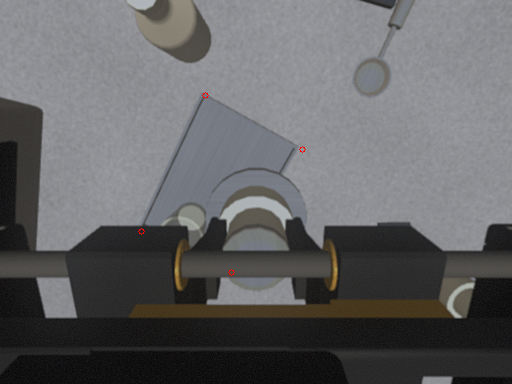

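View pics/s7.png

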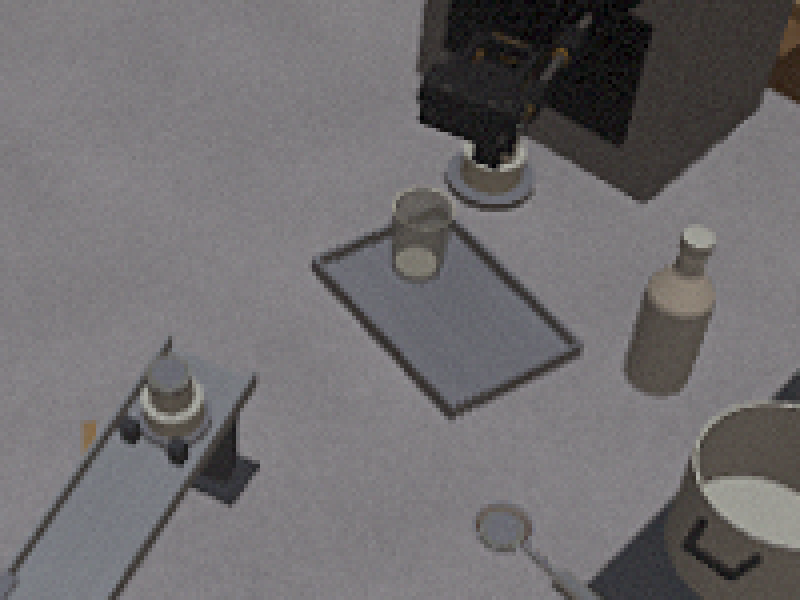

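In the wrist view the tray corners match the overlay to within 1–8 px: corner (205,96), tumbler at (185,220) and bottle at (165,20) all clear. Centring over the free half and lowering.

```bash
python3 -m jog '[{"delta_pos":[-0.13,-0.02,0],"rotation":[0,0,0],"claw":-1},{"delta_pos":[-0.26,-0.03,0.15],"rotation":[0,0,0],"claw":-1},{"delta_pos":[-0.26,-0.03,0.4],"rotation":[0,-0.002,-0.001],"claw":-1},{"delta_pos":[-0.26,-0.03,0.65],"rotation":[0,-0.002,-0.001],"claw":-1},{"delta_pos":[-0.26,-0.03,0.85],"rotation":[0,-0.002,-0.001],"claw":-1},{"delta_pos":[-0.26,-0.03,1],"rotation":[0,-0.002,-0.001],"claw":-1}]'
python3 -m jog '[{"delta_pos":[0,0,0.2],"rotation":[0,0,0],"claw":-1},{"delta_pos":[0,0,0.4],"rotation":[0,0,0],"claw":-1},{"delta_pos":[0,0,0.6],"rotation":[0,0,0],"claw":-1},{"delta_pos":[0,0,0.75],"rotation":[0,0,0],"claw":-1},{"delta_pos":[0,0,0.85],"rotation":[0,0,0],"claw":-1},{"delta_pos":[0,0,0.85],"rotation":[0,0,0],"claw":-1},{"delta_pos":[0,0,0.85],"rotation":[0,0,0],"claw":-1}]'
python3 - <<'E'
from h import *
s=sense(); print(s["wrist_force"],s["width"])
t=w(TR,(.055,0,.004))[0]; delta(t+[0,0,.036],RG)
p=vision.camera_params("wrist")
im=vision.capture("wrist")[:,:,::-1].copy()
cv2.imwrite("pics/w8.png",im)
im=vision.capture("scene")[:,:,::-1];cv2.imwrite("pics/s8.png",cv2.resize(im[80:180,260:380],(720,600),interpolation=3))
E
```

```text
t: 11.22
eef_pos: [0.5465, 0.319, 0.1567]
orientation: [0.79, -0.613, -0.001, -0.0]
wrist_force: [-0.3, -0.6, -3.5]
width: 0.406
t: 11.8
eef_pos: [0.5476, 0.3195, 0.0738]
orientation: [0.79, -0.613, -0.0, -0.001]
wrist_force: [0.5, -0.3, -2.6]
width: 0.406
[ 0.47634512 -0.26969588 -2.59735611] 0.406063488903895
shift/0.1 [0.034 0.005 0.338] rot/1.5 [-0.0009  0.0015  0.0013] deg 0.2
```

View pics/w8.png

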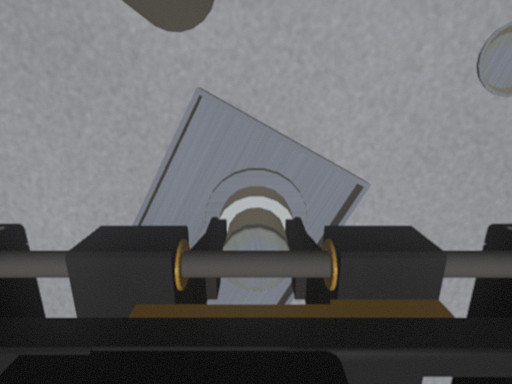

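View pics/s8.png

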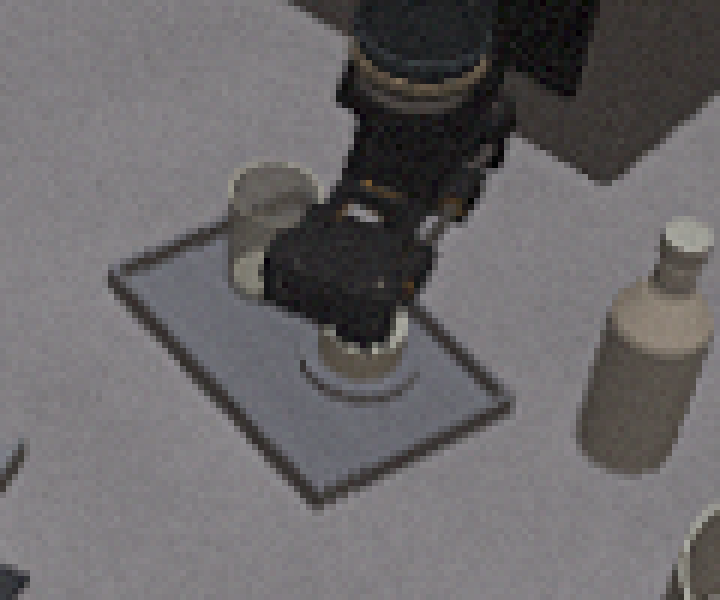

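The foot hangs about 34 mm above the free half, roughly mid-width: (257,212) between the walls at columns 143 and 348. The tumbler is clear. Lowering slowly.

```bash
python3 -m jog '[{"delta_pos":[0.01,0,0.08],"rotation":[0,0,0],"claw":-1},{"delta_pos":[0.02,0,0.16],"rotation":[0,0,0],"claw":-1},{"delta_pos":[0.02,0,0.22],"rotation":[0,0.001,0],"claw":-1},{"delta_pos":[0.02,0,0.26],"rotation":[0,0.001,0],"claw":-1},{"delta_pos":[0.02,0,0.28],"rotation":[0,0.001,0],"claw":-1},{"delta_pos":[0.02,0,0.28],"rotation":[0,0.001,0],"claw":-1},{"delta_pos":[0.02,0,0.28],"rotation":[0,0.001,0],"claw":-1}]'
python3 -m jog '[{"delta_pos":[0,0,0.01],"rotation":[0,0,0],"claw":-1},{"delta_pos":[0,0,0.02],"rotation":[0,0,0],"claw":-1},{"delta_pos":[0,0,0.03],"rotation":[0,0,0],"claw":-1},{"delta_pos":[0,0,0.03],"rotation":[0,0,0],"claw":-1}]'
python3 -m jog '[{"delta_pos":[0,0,0.005],"rotation":[0,0,0],"claw":-1},{"delta_pos":[0,0,0.01],"rotation":[0,0,0],"claw":-1},{"delta_pos":[0,0,0.015],"rotation":[0,0,0],"claw":-1},{"delta_pos":[0,0,0.015],"rotation":[0,0,0],"claw":-1}]'
```

```text
t: 12.48
eef_pos: [0.5481, 0.3172, 0.0456]
orientation: [0.79, -0.613, 0.0, -0.001]
wrist_force: [-0.1, 0.2, -3.1]
width: 0.406
t: 12.82
eef_pos: [0.548, 0.317, 0.0426]
orientation: [0.79, -0.613, 0.0, -0.001]
wrist_force: [0.9, 0.1, -3.3]
width: 0.403
t: 13.15
eef_pos: [0.548, 0.3171, 0.0411]
orientation: [0.79, -0.613, 0.0, -0.001]
wrist_force: [0.1, -0.5, -2.7]
width: 0.408
```

Not touching yet; continuing in 1–2 mm steps.

```bash
python3 -m jog '[{"delta_pos":[0,0,0.005],"rotation":[0,0,0],"claw":-1},{"delta_pos":[0,0,0.01],"rotation":[0,0,0],"claw":-1},{"delta_pos":[0,0,0.01],"rotation":[0,0,0],"claw":-1},{"delta_pos":[0,0,0.01],"rotation":[0,0,0],"claw":-1}]'
python3 -m jog '[{"delta_pos":[0,0,0.005],"rotation":[0,0,0],"claw":-1},{"delta_pos":[0,0,0.01],"rotation":[0,0,0],"claw":-1},{"delta_pos":[0,0,0.01],"rotation":[0,0,0],"claw":-1},{"delta_pos":[0,0,0.01],"rotation":[0,0,0],"claw":-1}]'
```

```text
t: 13.48
eef_pos: [0.548, 0.3171, 0.0402]
orientation: [0.79, -0.613, 0.0, -0.001]
wrist_force: [0.1, -1.0, -2.4]
width: 0.406
t: 13.82
eef_pos: [0.5482, 0.3171, 0.04]
orientation: [0.79, -0.613, 0.0, -0.001]
wrist_force: [-1.9, -1.4, 4.5]
width: 0.41
```

Contact: the force went from −2.4 to +4.5 N and the TCP stopped at 40.0 mm. Releasing.

```bash
python3 -m jog '[{"delta_pos":[0,0,0],"rotation":[0,0,0],"claw":-0.1},{"delta_pos":[0,0,0],"rotation":[0,0,0],"claw":0},{"delta_pos":[0,0,0],"rotation":[0,0,0],"claw":0.3},{"delta_pos":[0,0,0],"rotation":[0,0,0],"claw":0.8},{"delta_pos":[0,0,0],"rotation":[0,0,0],"claw":0.8},{"delta_pos":[0,0,0],"rotation":[0,0,0],"claw":0.8},{"delta_pos":[0,0,0],"rotation":[0,0,0],"claw":0.8},{"delta_pos":[0,0,0],"rotation":[0,0,0],"claw":0.8}]'
python3 - <<'E'
from h import *
im=vision.capture("wrist")[:,:,::-1].copy()
cv2.imwrite("pics/w9.png",im); print(sense()["width"],sense()["wrist_force"])
E
```

```text
t: 14.48
eef_pos: [0.5481, 0.3171, 0.0391]
orientation: [0.79, -0.613, 0.0, -0.001]
wrist_force: [0.3, -0.2, -0.6]
width: 0.849
0.8719062011394769 [-0.0298902  -0.24830035 -0.39329981]
```

View pics/w9.png

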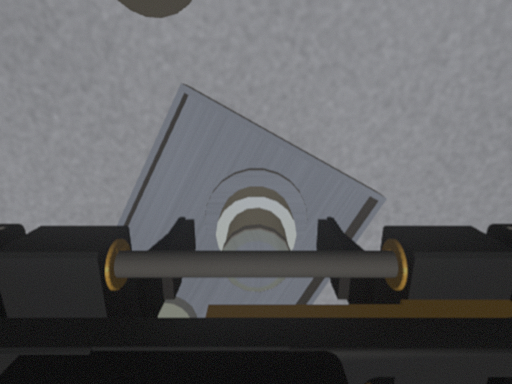

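The fingers are clear on both sides of the pot at (257,235), which is standing upright. Retreating straight up.

```bash
python3 -m jog '[{"delta_pos":[0,0,-0.1],"rotation":[0,0,0],"claw":0.8},{"delta_pos":[0,0,-0.25],"rotation":[0,0,0],"claw":0.8},{"delta_pos":[0,0,-0.5],"rotation":[0,0,0],"claw":0.8},{"delta_pos":[0,0,-0.75],"rotation":[0,0,0],"claw":0.8},{"delta_pos":[0,0,-1],"rotation":[0,0,0],"claw":0.8},{"delta_pos":[0,0,-1],"rotation":[0,0,0],"claw":0.8}]'
python3 -m jog '[{"delta_pos":[0.1,0.2,-0.1],"rotation":[0,0,0],"claw":0.8},{"delta_pos":[0.3,0.5,-0.2],"rotation":[0,0,0],"claw":0.8},{"delta_pos":[0.5,0.8,-0.3],"rotation":[0,0,0],"claw":0.8},{"delta_pos":[0.7,1,-0.5],"rotation":[0,0,0],"claw":0.8},{"delta_pos":[0.7,1,-0.5],"rotation":[0,0,0],"claw":0.8},{"delta_pos":[0.7,1,-0.5],"rotation":[0,0,0],"claw":0.8}]'
python3 - <<'E'
from h import *
im=vision.capture("scene")[:,:,::-1];cv2.imwrite("pics/s10.png",cv2.resize(im[80:180,260:380],(720,600),interpolation=3));cv2.imwrite("pics/s10f.png",im)
a=cv2.imread("pics/scene0.png")
im=vision.capture("top")[:,:,::-1];cv2.imwrite("pics/t10.png",im)
print([(np.round(d["at"],1).tolist(),round(d["p"],2)) for d in vision.place_of("top","pot")])
print([(np.round(d["at"],1).tolist(),round(d["p"],2)) for d in vision.place_of("scene","pot")])
for c in("top","scene"): print(proj(c,w(TR,(.055,0,.004))))
E
```

```text
t: 15.03
eef_pos: [0.5508, 0.3194, 0.1457]
orientation: [0.79, -0.613, 0.002, -0.006]
wrist_force: [-0.5, 0.3, 0.7]
width: 0.9
t: 15.53
eef_pos: [0.4688, 0.2233, 0.1906]
orientation: [0.79, -0.613, 0.001, -0.002]
wrist_force: [0.4, -0.3, 0.5]
width: 0.901
[([305.7, 144.9], 0.82), ([327.2, 254.9], 0.81), ([136.1, 184.7], 0.37)]
[([160.6, 207.9], 0.85), ([243.0, 256.7], 0.67), ([316.0, 149.1], 0.57), ([196.5, 220.0], 0.24)]
[[135.34661112 186.30511045]]
[[318.07658734 146.63487032]]
```

View pics/s10.png

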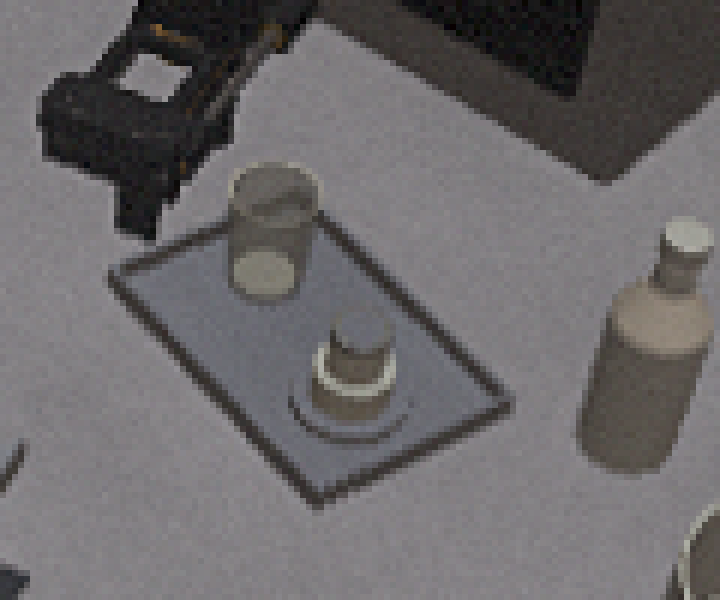

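View pics/t10.png

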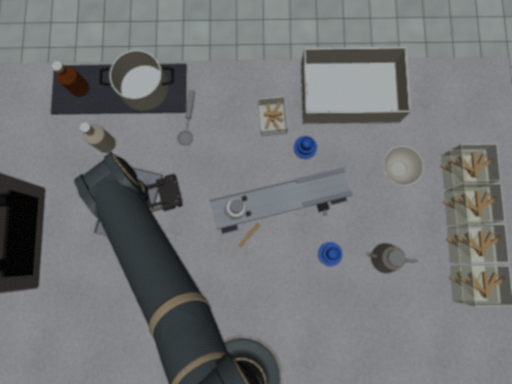

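View pics/s10f.png

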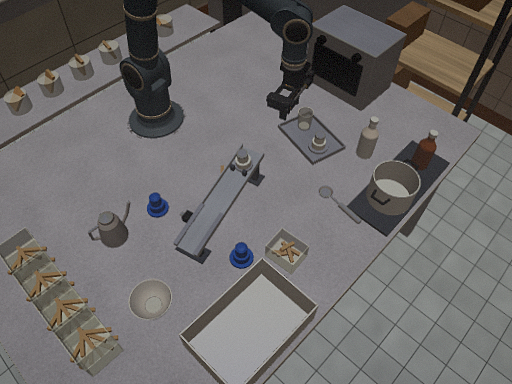

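The pot stands upright in the free half, foot around (318,147) in the scene view. Tumbler, waiting pot (top 235,207), bottle and the rest are where they were, and the arm is free. Handing in.

```bash
python3 -m jog '[{"delta_pos":[0,0,0],"rotation":[0,0,0],"claw":0.8},{"delta_pos":[0,0,0],"rotation":[0,0,0],"claw":0.8}]'; python3 -c "
from workcell import arm,sense
print(sense()['wrist_force']);print(arm.hand_in())"
```

```text
t: 15.9
eef_pos: [0.4684, 0.225, 0.1884]
orientation: [0.791, -0.612, -0.0, -0.0]
wrist_force: [-0.0, -0.1, -0.4]
width: 0.9
[-0.02819041 -0.06911877 -0.38073318]
the job is handed in; nothing more can be done
None
```

I freed the jammed pot and set it down upright in the free half of the tray, then handed the job in at about 16 s. The hand-in reports no verdict, so these are my own checks.

- **What I did:** I gripped the white pot by its neck, square to the slope, and slid it about 147 mm up past the nib. I lifted it clear, levelled it, carried it over the waiting pot, lowered it to the tray and let go. The highest force I read while sliding was about 5.6 N, and the contact on the tray read about 4.5 N.
- **Last checks:** The pictures show the pot upright in the tray's +x half. By eye, the waiting pot, tumbler and other things on the counter are where they started. The gripper is clear of everything, with a wrist force of about 0.4 N.
- **Disagreements:**
  - My first estimate of the chute position was about 4 mm off; I corrected it with the wrist camera before gripping.
  - One tray corner disagreed with my estimate by about 8 pixels, well within the room available.
  - The network found the placed pot within about 3 pixels of where I expected it, but with low confidence in the top view (0.37), where the arm was partly in the way.

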